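# Shut, pin and squeeze a hinged specimen jacket

## Task

Swing the open half of the hinged metal jacket shut round the cast cylinder that stands in it, then take the steel pin from its block and push it down through the lined-up holes of the jacket's lugs until its knob sits on the top lug. Let go of the pin, take the shut jacket between the fingers with one finger on the outside of each half, and finish while still firmly squeezing the two halves together. Keep the cylinder upright in the jacket and leave the jar, the brass weight and the cube where they stand.

Things in the scene. Friction and masses are not known exactly. Their poses are not given: they have to be found in the camera images.
- jig: Fixed grey base plate of the jacket, 150 x 100 x 8 mm, level on the bench. Origin: centre of its underside, on the upright bore axis; z up. On it stands an aluminium tube split along the plane y = 0 (bore 40 mm, outside 56 mm, top at z = 60 mm): fixed half at +y, swinging half at -y, hinge at x = +46 mm, drilled lugs at x = -61 to -31 mm, y = -14 to 14 mm when shut.
- swing (a joint): Hinge angle of the swinging half, rad: 0 shut (hard stop), up to 1.5 open; opening turns it anticlockwise seen from above, lug end toward jig -y. Starts between 0.6 and 1.2. A stiff hinge: friction 0.06 N m, no spring, it stays where it is left (about 1 N at the pad moves it).
- hinge_axis (a point): Point on the upright hinge axis, jig frame (46, 0, 45) mm.
- swing_pad (a point): Centre of the flat grip pad on the outside of the swinging half: 30 mm wide, 29 to 59 mm above the bench. The point is on the pad's outer face, at jig (0, -30, 45) mm when the jacket is shut; hinge axis 46 mm away along the pad. The swinging half's one lug lies at heights 25.5 to 42.5 mm, between the two lugs of the fixed half.
- fixed_pad (a point): Centre of the like grip pad on the outside of the fixed half, on its outer face, jig frame (0, 30, 45) mm. Lugs of the fixed half: heights 12 to 22 and 46 to 56 mm. With the jacket shut the two pads are 60 mm apart, outside to outside, for squeezing along jig y.
- hole_mouth (a point): Centre of the mouth of the 12 mm pin hole (1 mm chamfer) on the upper face of the top lug, jig frame (-46, 0, 56) mm. The three lugs have like upright holes, which line up here only when the jacket is shut.
- pin: Loose steel pin, 77 mm long, about 90 g. Origin: centre of its lower tip, z towards the knob. Shank 10 mm diameter, 45 mm long, lowest 10 mm tapered to 4.4 mm; above it a round dark knob, 20 mm diameter, 32 mm high (z = 45 to 77 mm), its underside being the shoulder. At the start it stands upright in the pin block, shoulder on the block's top.
- pin_shoulder (a point): Point on the pin's axis at the underside of the knob, 45 mm above the tip. Pin home: this point lies at the hole mouth.
- pin_stand: Fixed plain grey block, 46 x 46 x 50 mm high, with an upright 12 mm hole that holds the pin; origin at the centre of its underside.
- specimen: Loose cast cylinder, 36 mm diameter, 50 mm high, 0.08 to 0.15 kg, standing on the base plate in the bore of the fixed half, 2 mm from its wall; origin at the centre of its underside (8 mm above the bench), z up.
- jar: Bystander: small screw-lid plastic jar, 49 mm diameter, 58 mm high, standing loose; origin at the centre of its underside.
- weight: Bystander: brass weight with a knob, 30 mm diameter, 46 mm high, standing loose; origin at the centre of its underside.
- cube: Bystander: cast test cube, 40 mm, standing loose; origin at the centre of its underside.

How it is judged (in metres and radians):
On the way, in this order (a step that is already met when the one before it is completed fails the run):
1. the swinging half is shut round the cylinder (within 0.03 rad) (value of joint swing below 0.03 rad and horizontal distance between specimen and jig below 0.006 m and angle between specimen's own z axis and vertical below 0.1 rad and height (world z) of specimen below 0.014 m), for 0.2 s.
2. the pin is home through the lugs of the shut jacket (value of joint swing below 0.03 rad and distance between pin_shoulder and hole_mouth below 0.005 m and angle between the z axis of pin and the z axis of jig, either way round below 0.1 rad), for 0.2 s.
At the end, for the whole second after the job is handed in: The jacket is shut (hinge within 0.03 rad), the pin is home (shoulder within 5 mm of the hole mouth, upright within 0.1 rad) and let go, the cylinder stands upright in the bore (within 6 mm and 0.1 rad), and the fingers press on both halves with more than 4 N each, still squeezing at the end (all of step 2 and horizontal distance between specimen and jig below 0.006 m and angle between specimen's own z axis and vertical below 0.1 rad and height (world z) of specimen below 0.014 m and contact force between the fingers and swing above 4 N and contact force between the fingers and jig above 4 N and contact force between the fingers and pin below 0.1 N); the arm keeps its last pose, push and grip.
It fails at once if the cylinder is tipped over or lifted out (angle between specimen's own z axis and vertical above 0.4 rad or height (world z) of specimen above 0.03 m).
It fails at once if a bystander is disturbed (moved more than 20 mm) (distance of any of jar, weight, cube from where it was at the start of the episode above 0.02 m).
It also fails if it takes over 67 s, if anything falls off the work surface, if the arm or the gripper's body presses on something with over 40 N, if the wrist force passes 120 N, or if a joint passes its speed limit or range.

## Robot

A 7-joint arm with a two-finger parallel gripper is mounted at the origin on a cart in front of the work surface, level with it; the furniture and walls round the work are solid. World frame = base frame: x ahead of the robot, y to its left, z up, the work surface at z = 0. Lengths are in mm, angles in rad, forces in N, time in s.
With the tool pointing down it reaches from about 425 to 950 mm from the base axis. Payload 4.7 kg.
Tool frame: the origin (TCP) lies on the centre line of the jaws, within the pads' length; the fingertips stand 22 mm ahead of it and the grasp point (between the pads) lies 3 mm ahead of it; z points along the fingers, y is the direction in which the jaws open and shut (so a half turn about z gives the same grasp; the last joint's range is limited). The gripper opens to 85 mm and grips with 20 to 120 N. Pads are 22 mm wide; open, the fingers measure 114 mm over their backs; the gripper's body (76 mm by 85 mm) begins 54 mm behind the grasp point. The pads swing forward as they close: fully open they stand 13 mm farther back than shut.
Start: joints at [1.262, 0.469, -0.049, 1.532, 0.024, 1.141, -0.082], TCP at [186.455, -648.753, 253.335] pointing down, gripper open.
Joint ranges: [-2.59, 2.59], [-0.33, 1.99], [-1.39, 1.29], [0.1, 2.45], [-1.04, 4.18], [0.21, 1.99], [-2.66, 2.66]. Speed limits (rad/s): [2.57, 2.57, 3.14, 3.14, 3.14, 3.14, 3.14].

## Interface

Orientations are given as a rotation vector (axis times angle).
In Python, from plant import arm gives the robot as it stands.
- The arm moves only by the shell command python3 -m inch 'ROWS' [FORCE]. ROWS is JSON, a list of rows, each an object with "slide": the shift along the tool's x, y, z in m, a list of three; "twist": the turn, a rotation vector about the tool's x, y, z in rad, a list of three; "jaw": the finger opening in m, from 0 to 0.0854. In form: [{"slide": [x, y, z], "twist": [ax, ay, az], "jaw": jaw}, ...]. A call has 1 to 20 rows; each row shifts and turns the commanded pose from where the row before left it, along the tool's axes as they then stand; what a row does not reach is not made up. A row lasts 1/10 s, in which the tool goes at most 50 mm and 8.59 degrees, less where a joint would pass 70% of its speed; a pose out of reach is approached as far as the arm can. A call is refused whole if a number of a shift passes 0.05 or a number of a turn 0.15, either way. A call with a gripper value outside its range is refused whole. The fingers move at their own pace and stop on an object; FORCE is the grip in N (left out, the last holds). Time passes only in rows, so rows that do not move let the fingers close. It gives the time, the measured TCP pose, the force and the opening at its end, in the units of the state.
- arm.read_state(): the state, without advancing time (a new reading comes with each control period).
- arm.get_image(name): name is "side" or "top" or "wrist"; returns a dict with "image" (384x512x3 uint8, red, green, blue), "K" (3x3 intrinsics, pixels), "dist" ([k1, k2, p1, p2, k3] as OpenCV has them; the pictures are not rectified), "extrinsics" (4x4, takes a point from world to camera coordinates). Camera axes: x right, y up, looking along -z (the intrinsics and any distortion apply to the point x, -y, -z); pixel columns grow to the right and rows downward; lengths in mm; the calibration is good to about 2 mm. A picture is of the moment at which its call begins. There is no depth.
- arm.hand_in(): hands the job in, once; it reports no verdict.
The state is a dict: "time_s": time; "qpos": joint angles; "joint_vel": joint speeds; "joint_efforts": joint torques, N m; "tool_pos": TCP position; "ee_rot": TCP orientation; "force": force on the tool from outside, world axes, zero at the start; "wrist_torque": the same for the moment, N m; "gripper_width": finger opening in mm.
Only numpy, scipy, OpenCV 4.12 (cv2) and the standard library are available. Lean on these libraries where they do the work, as an engineer would, in place of code of your own. Each camera call takes 0.05 s, during which the arm holds its last target.

## Working session

There is one attempt and no reset: what is moved stays moved. The work goes in short steps, Python scripts to look and compute and a shell command to move; the robot and the scene stay as the last step left them, time stands still between calls to the robot, and variables do not carry over. Pictures are saved under pics/ and viewed, and the job is handed in when it is done.

```bash
ls && mkdir -p pics
python3 - <<'E'
from plant import arm
import cv2,json,numpy as np
s=arm.read_state(); print(s)
for n in ["side","top","wrist"]:
    d=arm.get_image(n); cv2.imwrite(f"pics/{n}0.png",d["image"][:,:,::-1])
    print(n,d["K"],d["dist"],d["extrinsics"])
E
```

```text
pics
{'time_s': 0.0, 'qpos': array([ 1.26210163,  0.46948432, -0.04857766,  1.53369777,  0.02406612,
        1.14100109, -0.0822973 ]), 'joint_vel': array([ 9.79000678e-05, -8.79240231e-04, -7.97027657e-04,  1.40906204e-03,
        1.96404137e-03,  8.86342639e-04, -2.90787179e-05]), 'joint_efforts': array([-4.16224329e-04, -5.10307646e+01, -4.67147981e-02, -2.37710506e+01,
        1.07276408e-02,  7.46506004e-03, -5.41360791e-06]), 'tool_pos': array([ 186.26661331, -648.22456624,  252.23077971]), 'ee_rot': array([-3.10893941e+00, -4.37799832e-01,  5.18250667e-04]), 'force': array([-0.26855729,  0.04330264,  1.06462277]), 'wrist_torque': array([-0.03968461,  0.01006217,  0.02478412]), 'gripper_width': 85.19696622194945}
side [[367.85266434   0.         265.26310288]
 [  0.         367.85266434 189.46854981]
 [  0.           0.           1.        ]] [0.02170606 0.         0.         0.         0.        ] [[ 8.45202733e-01 -5.34436079e-01 -3.22760990e-03 -5.23544069e+02]
 [ 3.37617600e-01  5.29236185e-01  7.78410828e-01 -2.41607953e+02]
 [-4.14302663e-01 -6.59004657e-01  6.27746896e-0
[... 312 characters left out ...]
1  3.21714733e-03  1.20185503e+01]
 [ 9.72440259e-01 -7.72648202e-02  2.19977479e-01 -5.74993744e+02]
 [-2.19023982e-01  2.07107797e-02  9.75499646e-01 -9.64747299e+02]
 [ 0.00000000e+00  0.00000000e+00  0.00000000e+00  1.00000000e+00]]
wrist [[278.70864478   0.         251.26646903]
 [  0.         278.70864478 190.59281328]
 [  0.           0.           1.        ]] [-0.04503313  0.          0.          0.          0.        ] [[ 2.76439011e-01 -9.61030408e-01 -1.42392916e-03 -6.73243590e+02]
 [ 9.23221196e-01  2.65974179e-01 -2.77345197e-01  3.58535131e+01]
 [ 2.66915896e-01  7.53544303e-02  9.60769283e-01 -3.79367696e+02]
 [ 0.00000000e+00  0.00000000e+00  0.00000000e+00  1.00000000e+00]]
```

View pics/side0.png

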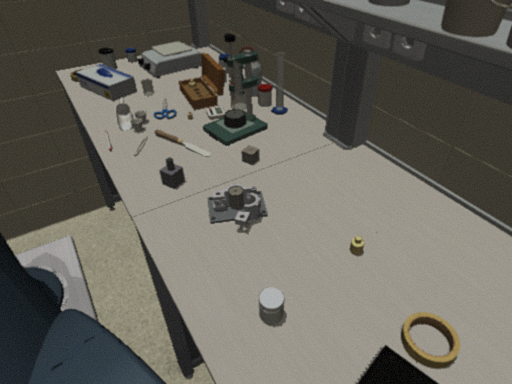

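View pics/top0.png

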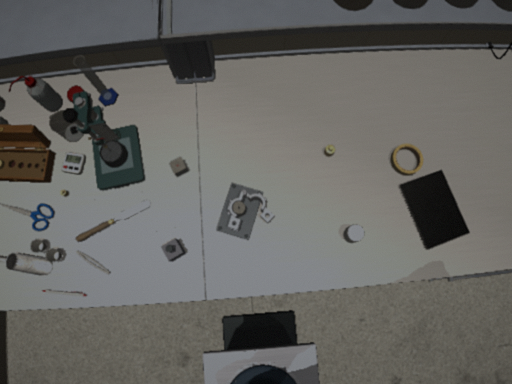

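View pics/wrist0.png

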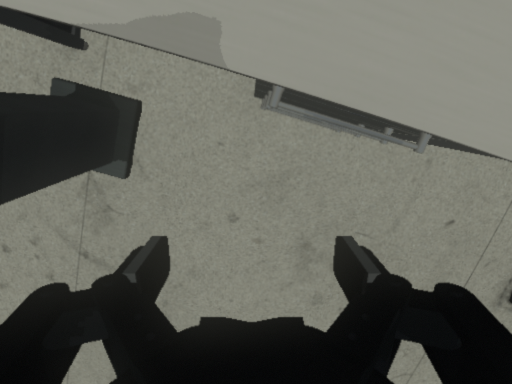

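```bash
cat > h.py <<'E'
import cv2,numpy as np
from plant import arm
from scipy.spatial.transform import Rotation as R
def ray(d,uv):
    p=cv2.undistortPoints(np.array([[uv]],float),d["K"],np.array(d["dist"]))[0,0]
    E=np.array(d["extrinsics"]);Rm=E[:3,:3];t=E[:3,3]
    v=Rm.T@np.array([p[0],-p[1],-1.]);return -Rm.T@t,v/np.linalg.norm(v)
def plane(d,uv,z):
    o,v=ray(d,uv);return o+v*(z-o[2])/v[2]
def tri(rs):
    A=0;b=0
    for o,v in rs:
        P=np.eye(3)-np.outer(v,v);A=A+P;b=b+P@o
    x=np.linalg.solve(A,b);return x,[np.linalg.norm((np.eye(3)-np.outer(v,v))@(x-o)) for o,v in rs]
def proj(d,p):
    E=np.array(d["extrinsics"]);c=E[:3,:3]@np.array(p,float)+E[:3,3]
    q,_=cv2.projectPoints(np.array([[c[0],-c[1],-c[2]]]),np.zeros(3),np.zeros(3),d["K"],np.array(d["dist"]));return q[0,0]
def crop(d,x0,y0,w,h,s,fn,marks=()):
    im=cv2.resize(d["image"][y0:y0+h,x0:x0+w,::-1],None,fx=s,fy=s,interpolation=cv2.INTER_CUBIC)
    im=cv2.convertScaleAbs(im,alpha=1.3,beta=15)
    for k in range(0,w,10):cv2.putText(im,str(x0+k),(k*s,8),0,.3,(0,0,255));cv2.line(im,(k*s,8),(k*s,12),(0,0,255))
    for k in range(0,h,10):cv2.putText(im,str(y0+k),(0,k*s),0,.3,(0,0,255))
    for m in marks:
        cv2.circle(im,(int((m[0]-x0+.5)*s),int((m[1]-y0+.5)*s)),3,(0,255,0),1)
    cv2.imwrite(fn,im)
def jaxes(): pass
E
python3 - <<'E'
from h import *
d=arm.get_image("top");crop(d,155,145,125,125,6,"pics/t1.png")
d=arm.get_image("side");crop(d,150,135,130,100,6,"pics/s1.png")
E
```

```text
(no output)
```

View pics/t1.png

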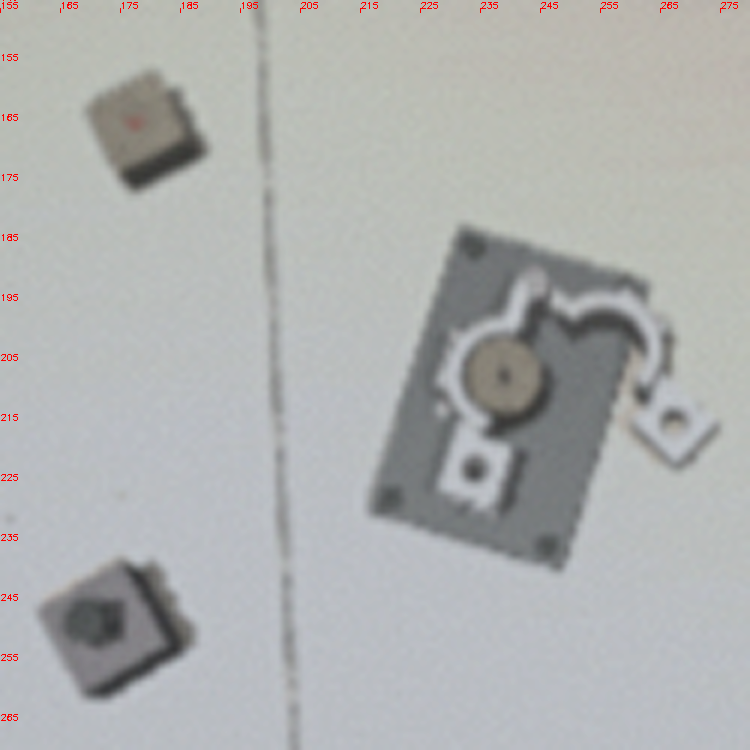

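View pics/s1.png

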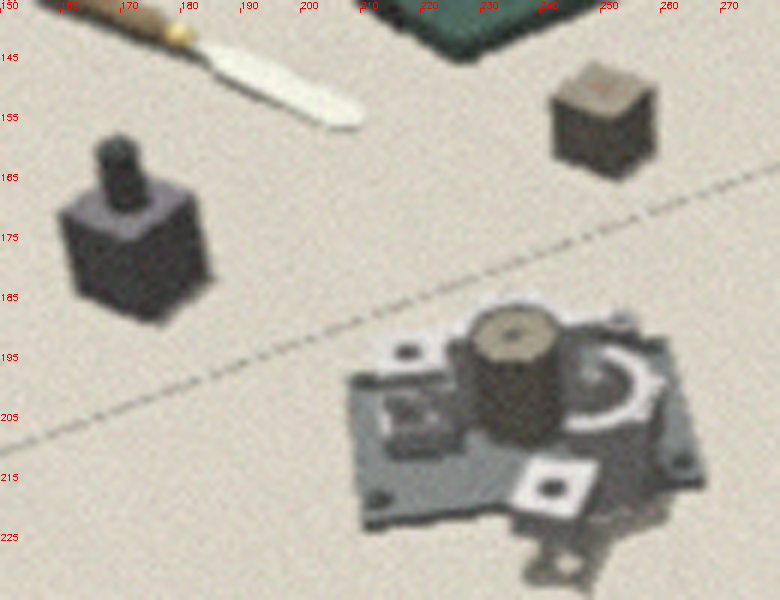

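Run:
```python
from h import *
t=arm.get_image("top");s=arm.get_image("side")
f=lambda x,y,x0,y0:(x0+x/6-.5,y0+y/6-.5)
T=lambda x,y:f(x,y,155,145);S=lambda x,y:f(x,y,150,135)
C=[plane(t,T(*p),8) for p in [(460,227),(650,288),(562,571),(370,515)]]
for c in C: print(c.round(1))
c=np.mean(C,0);print("centre",c, "sides",[np.linalg.norm(C[i]-C[i-1]).round(1) for i in range(4)])
ux=(C[0]+C[1]-C[2]-C[3]);print("yaw",np.arctan2(ux[1],ux[0]))
uy=(C[0]+C[3]-C[1]-C[2]);print("yaw",np.arctan2(-uy[0],uy[1]))
Cs=[plane(s,S(*p),8) for p in [(362,528),(705,487)]];print("side corners",[x.round(1) for x in Cs])
sp=plane(t,T(503,376),58);print("spec",sp,plane(s,S(514,334),58))
print("mouth",plane(t,T(475,468),56), plane(s,S(407,351),56))
print("swing hole",plane(t,T(673,421),42.5), plane(s,S(553,489),42.5))
print("hinge",plane(t,T(537,283),60),plane(s,S(622,318),60))
B=[plane(t,T(*p),50) for p in [(122,560),(187,648),(97,697),(40,607)]]
print("block",np.mean(B,0),[x.round(1) for x in B]);
Bs=[plane(s,S(*p),50) for p in [(60,212),(130,240),(195,192)]];print([x.round(1) for x in Bs])
print("knob",tri([ray(t,T(88,622)),ray(s,S(118,148))]),plane(s,S(118,148),82),plane(t,T(88,622),82))
print("cube",plane(t,T(135,120),40))
for n,uv in [("jar",(353,233)),("weight",(329,150))]: print(n,plane(t,uv,50))
print("jar",plane(s,(271,297),58),"wt",plane(s,(357,238),46))
```

```text
[628.5  44.3   8. ]
[589.8 -47.8   8. ]
[453.3   6.1   8. ]
[487.7  97.2   8. ]
centre [539.85893281  24.95264641   8.        ] sides [np.float64(150.4), np.float64(99.9), np.float64(146.8), np.float64(97.4)]
yaw -0.367948535735878
yaw -0.3797024948524485
side corners [array([452.7,  -1.7,   8. ]), array([588. , -58.1,   8. ])]
spec [541.70950936  26.06451399  58.        ] [541.64536389  22.26928557  58.        ]
mouth [499.61417377  42.13926864  56.        ] [498.5312113   38.97521534  56.        ]
swing hole [516.63254476 -52.22383675  42.5       ] [515.3495022  -57.09964282  42.5       ]
hinge [584.64490315   6.93038967  60.        ] [585.31931509   4.55056709  60.        ]
block [438.73024255 216.23122551  50.        ] [array([469.9, 210.1,  50. ]), array([426.9, 181.3,  50. ]), array([407.3, 224.1,  50. ]), array([450.8, 249.5,  50. ])]
[array([410.4, 225.5,  50. ]), array([430. , 186.9,  50. ]), array([469.9, 206.7,  50. ])]
knob (array([440.67247213, 220.32096742,  77.75903117]), [np.float64(1.0357423937060113), np.float64(1.0357423937059216)]) [440.02331897 213.78981222  82.        ] [439.27326356 219.55533774  82.        ]
cube [687.36113999 199.24948139  40.        ]
jar [ 443.44237818 -290.26162405   50.        ]
weight [ 693.36450479 -252.31433061   50.        ]
jar [ 444.10781904 -298.00836371   58.        ] wt [ 698.34751018 -264.42406714   46.        ]
```

```bash
cat >> h.py <<'E'
JC=np.array([540.5,23.,0]);JY=-0.372
def jw(p): c,s=np.cos(JY),np.sin(JY);return JC+np.array([c*p[0]-s*p[1],s*p[0]+c*p[1],p[2]])
def wj(p): 
    c,s=np.cos(JY),np.sin(JY);q=np.array(p,float)-JC;return np.array([c*q[0]+s*q[1],-s*q[0]+c*q[1],q[2]])
def st():
    s=arm.read_state();Rt=R.from_rotvec(s["ee_rot"]).as_matrix()
    print("t",round(s["time_s"],2),"pos",s["tool_pos"].round(1),"jig",wj(s["tool_pos"]).round(1),"yawx",np.arctan2(Rt[1,0],Rt[0,0]).round(3),"z",Rt[:,2].round(3),"F",s["force"].round(1),"w",round(s["gripper_width"],1),"q",s["qpos"].round(2))
    return s,Rt
def go(target,yaw=None):
    s,Rt=st();print("slide tool mm",(Rt.T@(np.array(target)-s["tool_pos"])).round(1))
    if yaw is not None:
        T=np.array([[np.cos(yaw),np.sin(yaw),0],[np.sin(yaw),-np.cos(yaw),0],[0,0,-1]]).astype(float)
        print("twist",R.from_matrix(Rt.T@T).as_rotvec().round(3))
E
python3 - <<'E'
from h import *
s,Rt=st();d=arm.get_image("wrist");E=np.array(d["extrinsics"])
print("cam in tool",Rt.T@(-E[:3,:3].T@E[:3,3]-s["tool_pos"]));print("view dir in tool",Rt.T@E[:3,:3].T@np.array([0,0,-1]),"up",Rt.T@E[:3,1-0:2].T[0] if 0 else Rt.T@E[1,:3])
go(jw((0,-60,200)),np.pi-0.372)
E
```

```text
t 0.35 pos [ 186.4 -648.6  253.1] jig [ -85.7 -754.4  253.1] yawx 0.28 z [-0.  0. -1.] F [0.2 0.3 0.7] w 85.0 q [ 1.26  0.47 -0.05  1.53  0.02  1.14 -0.08]
cam in tool [  70.92260542   -0.9717363  -121.1113943 ]
view dir in tool [-2.77328209e-01  4.16861492e-04  9.60775151e-01] up [ 9.60775194e-01 -1.93380286e-04  2.77328306e-01]
t 0.4 pos [ 186.4 -648.7  253.2] jig [ -85.7 -754.4  253.2] yawx 0.28 z [-0.  0. -1.] F [ 0.7 -1.   0.5] w 85.6 q [ 1.26  0.47 -0.05  1.53  0.02  1.14 -0.08]
slide tool mm [ 489.4 -500.1   53.3]
twist [-0.   -0.   -2.49]
```

Run:
```python
from h import *
go(jw((42,-108,150)),np.pi-0.372)
```

```text
t 0.4 pos [ 186.4 -648.7  253.2] jig [ -85.7 -754.4  253.2] yawx 0.28 z [-0.  0. -1.] F [ 0.7 -1.   0.5] w 85.6 q [ 1.26  0.47 -0.05  1.53  0.02  1.14 -0.08]
slide tool mm [ 493.7 -436.4  103.3]
twist [-0.   -0.   -2.49]
```

```bash
python3 -m inch '[{"slide":[0.02,-0.018,0.0],"twist":[0,0,0],"jaw":0.0},{"slide":[0.031,-0.027,0.003],"twist":[0,0,0],"jaw":0.0},{"slide":[0.031,-0.027,0.007],"twist":[0,0,0],"jaw":0.0},{"slide":[0.031,-0.027,0.007],"twist":[0,0,0],"jaw":0.0},{"slide":[0.031,-0.027,0.007],"twist":[0,0,0],"jaw":0.0},{"slide":[0.031,-0.027,0.007],"twist":[0,0,0],"jaw":0.0},{"slide":[0.031,-0.027,0.007],"twist":[0,0,0],"jaw":0.0},{"slide":[0.031,-0.027,0.007],"twist":[0,0,0],"jaw":0.0},{"slide":[0.031,-0.027,0.007],"twist":[0,0,0],"jaw":0.0},{"slide":[0.031,-0.027,0.007],"twist":[0,0,0],"jaw":0.0},{"slide":[0.031,-0.027,0.007],"twist":[0,0,0],"jaw":0.0},{"slide":[0.031,-0.027,0.007],"twist":[0,0,0],"jaw":0.0},{"slide":[0.031,-0.027,0.007],"twist":[0,0,0],"jaw":0.0},{"slide":[0.031,-0.027,0.007],"twist":[0,0,0],"jaw":0.0},{"slide":[0.031,-0.027,0.007],"twist":[0,0,0],"jaw":0.0},{"slide":[0.031,-0.027,0.007],"twist":[0,0,0],"jaw":0.0},{"slide":[0.02,-0.017,0.003],"twist":[0,0,0],"jaw":0.0},{"slide":[0,0,0],"twist":[0,0,0],"jaw":0.0}]' 40
python3 -m inch '[{"slide":[0,0,0],"twist":[0,0,-0.08],"jaw":0.0},{"slide":[0,0,0],"twist":[0,0,-0.14],"jaw":0.0},{"slide":[0,0,0],"twist":[0,0,-0.145],"jaw":0.0},{"slide":[0,0,0],"twist":[0,0,-0.145],"jaw":0.0},{"slide":[0,0,0],"twist":[0,0,-0.145],"jaw":0.0},{"slide":[0,0,0],"twist":[0,0,-0.145],"jaw":0.0},{"slide":[0,0,0],"twist":[0,0,-0.145],"jaw":0.0},{"slide":[0,0,0],"twist":[0,0,-0.145],"jaw":0.0},{"slide":[0,0,0],"twist":[0,0,-0.145],"jaw":0.0},{"slide":[0,0,0],"twist":[0,0,-0.145],"jaw":0.0},{"slide":[0,0,0],"twist":[0,0,-0.145],"jaw":0.0},{"slide":[0,0,0],"twist":[0,0,-0.145],"jaw":0.0},{"slide":[0,0,0],"twist":[0,0,-0.145],"jaw":0.0},{"slide":[0,0,0],"twist":[0,0,-0.145],"jaw":0.0},{"slide":[0,0,0],"twist":[0,0,-0.145],"jaw":0.0},{"slide":[0,0,0],"twist":[0,0,-0.145],"jaw":0.0},{"slide":[0,0,0],"twist":[0,0,-0.145],"jaw":0.0},{"slide":[0,0,0],"twist":[0,0,-0.08],"jaw":0.0},{"slide":[0,0,0],"twist":[0,0,-0.015],"jaw":0.0},{"slide":[0,0,0],"twist":[0,0,0],"jaw":0.0}]'
python3 - <<'E'
from h import *
go(jw((42,-108,150)),np.pi-0.372)
d=arm.get_image("wrist");cv2.imwrite("pics/w1.png",d["image"][:,:,::-1])
d=arm.get_image("side");crop(d,150,85,180,140,4,"pics/s2.png")
E
```

```text
time_s: 2.2
tool_pos: [552.3, -81.4, 149.2]
ee_rot: [-3.107, -0.449, -0.003]
force: [-0.2, -0.1, -0.9]
gripper_width: 0.0
time_s: 4.2
tool_pos: [550.0, -87.3, 149.3]
ee_rot: [-0.585, -3.087, 0.001]
force: [-0.4, 0.8, -0.5]
gripper_width: 0.2
t 4.2 pos [550.  -87.3 149.3] jig [ 49.  -99.3 149.3] yawx 2.767 z [-0.    -0.001 -1.   ] F [-0.4  0.8 -0.5] w 0.2 q [ 0.74  0.55 -0.88  1.89  0.52  0.95  0.81]
slide tool mm [ 7.  -8.7 -0.7]
twist [-0.001 -0.    -0.002]
```

View pics/w1.png

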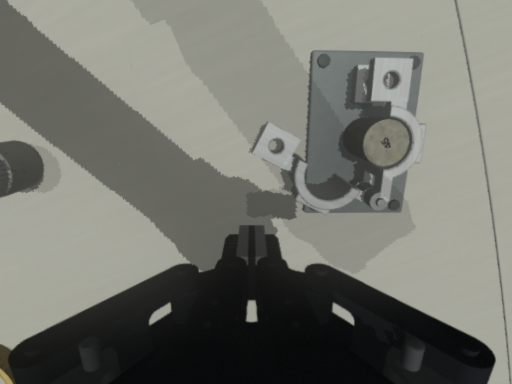

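View pics/s2.png

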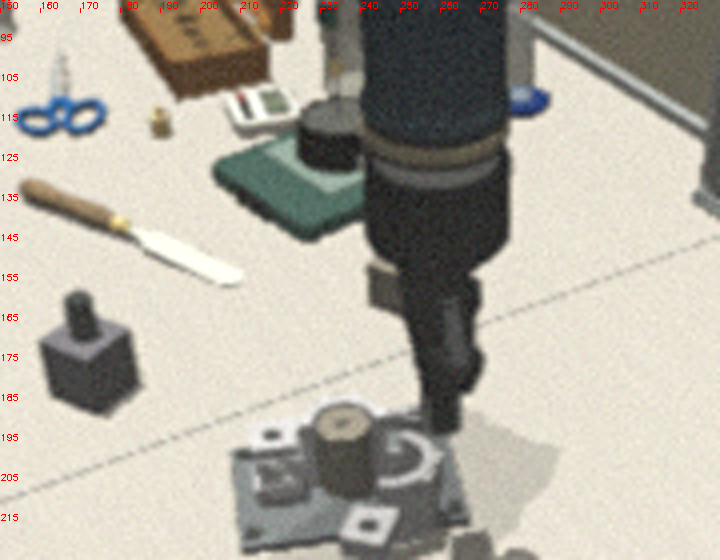

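Run:
```python
from h import *
d=arm.get_image("wrist")
crop(d,240,40,200,180,4,"pics/w2.png")
C=[plane(d,p,8) for p in [(311,51),(423,52),(402,213)]]
for n,uv,z in [("mouth",(392,78),56),("spec",(386,142),58),("swh",(276,145),42.5),("hinge",(379,202),60),("c1",(311,51),8),("c2",(423,52),8),("c3",(403,212),8)]:
    p=plane(d,uv,z);print(n,p.round(1),wj(p).round(1))
```

```text
mouth [500.5  44.   56. ] [-44.8   5.   56. ]
spec [543.7  27.3  58. ] [ 1.4  5.1 58. ]
swh [517.7 -51.4  42.5] [  5.8 -77.6  42.5]
hinge [587.8   9.5  60. ] [48.9  4.6 60. ]
c1 [457.1   6.2   8. ] [-71.6 -45.9   8. ]
c2 [492.4  99.1   8. ] [-72.5  53.4   8. ]
c3 [632.5  47.2   8. ] [76.9 56.   8. ]
```

View pics/w2.png

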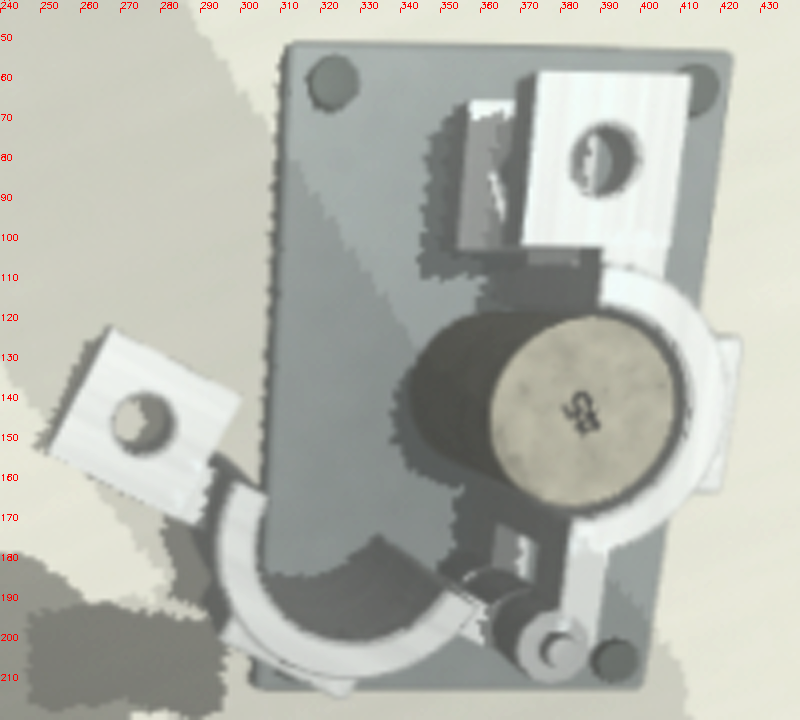

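```bash
sed -i 's/JC=np.array(.*/JC=np.array([541.8,26.0,0]);JY=-0.372/' h.py
python3 - <<'E'
from h import *
for a in [1.3,1.09,.9,.7,.5,.35,.2,.1,0,-.05]:
    c,s=np.cos(a),np.sin(a);e=11*abs(s)+14.5*c
    x,y=-92,-(14+e);print(a,(46+x*c-y*s).round(1),(x*s+y*c).round(1))
go(jw((40,-114,150)))
E
```

```text
1.3 48.8 -96.3
1.09 30.5 -95.7
0.9 13.6 -91.7
0.7 -3.6 -83.9
0.5 -19.4 -72.2
0.35 -29.7 -61.0
0.2 -38.1 -48.1
0.1 -42.6 -38.6
0 -46.0 -28.5
-0.05 -47.3 -24.4
t 4.35 pos [550.2 -86.7 149.4] jig [  48.8 -101.9  149.4] yawx 2.769 z [ 0.    -0.001 -1.   ] F [ 0.4 -0.  -0.2] w -0.1 q [ 0.74  0.55 -0.88  1.89  0.52  0.95  0.81]
slide tool mm [  8.8 -12.1  -0.6]
```

```bash
python3 -m inch '[{"slide":[0.007,-0.005,0.02],"twist":[0,0,0],"jaw":0.0},{"slide":[0,0,0.03],"twist":[0,0,0],"jaw":0.0},{"slide":[0,0,0.03],"twist":[0,0,0],"jaw":0.0},{"slide":[0,0,0.021],"twist":[0,0,0],"jaw":0.0},{"slide":[0,0,0],"twist":[0,0,0],"jaw":0.0},{"slide":[0,0,0],"twist":[0,0,0],"jaw":0.0}]'
python3 - <<'E'
from h import *
st()
d=arm.get_image("wrist");cv2.imwrite("pics/w3.png",d["image"][:,:,::-1])
d=arm.get_image("side");crop(d,180,135,120,100,6,"pics/s3.png")
E
```

```text
time_s: 4.95
tool_pos: [542.3, -88.2, 48.7]
ee_rot: [0.58, 3.087, 0.0]
force: [0.3, 0.1, 0.4]
gripper_width: 0.1
t 4.95 pos [542.3 -88.2  48.7] jig [  42.  -106.3   48.7] yawx 2.77 z [ 0.  0. -1.] F [0.3 0.1 0.4] w 0.1 q [ 0.66  0.67 -0.77  1.97  0.66  0.77  0.7 ]
```

View pics/w3.png

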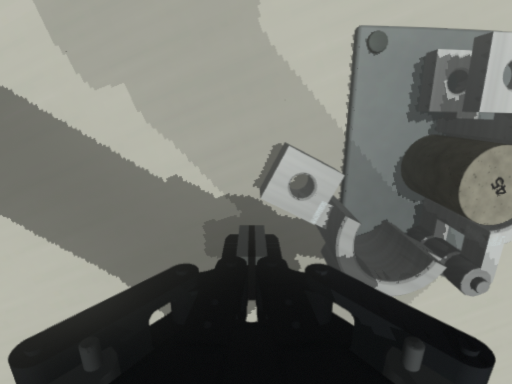

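View pics/s3.png

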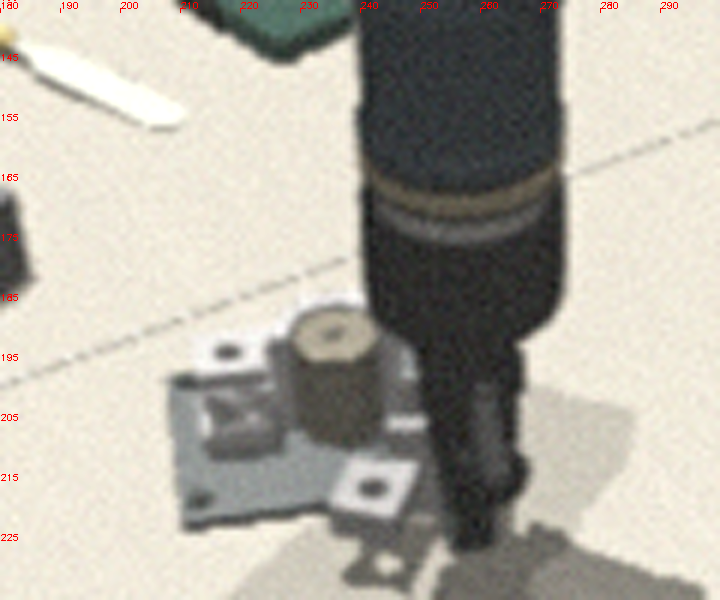

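```bash
python3 -m inch '[{"slide":[0.006,0.005,0],"twist":[0,0,0],"jaw":0.0},{"slide":[0.006,0.005,0],"twist":[0,0,0],"jaw":0.0},{"slide":[0.008,0.002,0],"twist":[0,0,0],"jaw":0.0},{"slide":[0.009,0.002,0],"twist":[0,0,0],"jaw":0.0},{"slide":[0.009,0.004,0],"twist":[0,0,0],"jaw":0.0},{"slide":[0.008,0.004,0],"twist":[0,0,0],"jaw":0.0},{"slide":[0.008,0.006,0],"twist":[0,0,0],"jaw":0.0},{"slide":[0.008,0.006,0],"twist":[0,0,0],"jaw":0.0},{"slide":[0.005,0.006,0],"twist":[0,0,0],"jaw":0.0},{"slide":[0.005,0.005,0],"twist":[0,0,0],"jaw":0.0},{"slide":[0.004,0.006,0],"twist":[0,0,0],"jaw":0.0},{"slide":[0.004,0.006,0],"twist":[0,0,0],"jaw":0.0},{"slide":[0,0,0],"twist":[0,0,0],"jaw":0.0}]'
python3 - <<'E'
from h import *
st()
d=arm.get_image("wrist");cv2.imwrite("pics/w4.png",d["image"][:,:,::-1])
E
```

```text
time_s: 6.35
tool_pos: [487.9, -5.0, 48.4]
ee_rot: [-0.578, -3.088, -0.001]
force: [-1.1, 0.6, 0.2]
gripper_width: -0.0
t 6.35 pos [487.9  -5.   48.4] jig [-39.  -48.4  48.4] yawx 2.772 z [-0.     0.001 -1.   ] F [-1.1  0.6  0.2] w -0.0 q [ 0.54  0.6  -0.78  2.11  0.66  0.7   0.51]
```

View pics/w4.png

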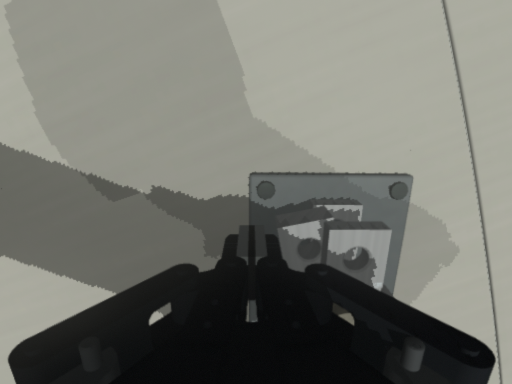

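```bash
python3 -m inch '[{"slide":[0.002,0.005,0],"twist":[0,0,0],"jaw":0.0},{"slide":[0.002,0.005,0],"twist":[0,0,0],"jaw":0.0},{"slide":[0.001,0.003,0],"twist":[0,0,0],"jaw":0.0},{"slide":[0.001,0.003,0],"twist":[0,0,0],"jaw":0.0},{"slide":[0,0,0],"twist":[0,0,0],"jaw":0.0}]'
python3 -m inch '[{"slide":[0.0,0.002,0],"twist":[0,0,0],"jaw":0.0},{"slide":[0.0,0.001,0],"twist":[0,0,0],"jaw":0.0},{"slide":[0,0,0],"twist":[0,0,0],"jaw":0.0}]'
python3 -c "
from h import *
st()"
```

```text
time_s: 6.9
tool_pos: [488.4, 11.4, 48.4]
ee_rot: [0.579, 3.088, 0.001]
force: [0.8, 0.4, 0.6]
gripper_width: 0.0
time_s: 7.2
tool_pos: [489.3, 13.6, 48.2]
ee_rot: [-0.58, -3.087, 0.0]
force: [-0.0, -0.6, -0.1]
gripper_width: -0.2
t 7.2 pos [489.3  13.6  48.2] jig [-44.4 -30.6  48.2] yawx 2.77 z [-0. -0. -1.] F [-0.  -0.6 -0.1] w -0.2 q [ 0.5   0.6  -0.78  2.1   0.66  0.7   0.47]
```

```bash
for i in 1 2 3; do python3 -m inch '[{"slide":[0.0,0.001,0],"twist":[0,0,0],"jaw":0.0},{"slide":[0.0,0.001,0],"twist":[0,0,0],"jaw":0.0},{"slide":[0,0,0],"twist":[0,0,0],"jaw":0.0}]' | grep -E "force|pos"; done
python3 -c "
from h import *
st()"
```

```text
tool_pos: [490.2, 15.5, 48.3]
force: [-0.4, 0.3, 0.2]
tool_pos: [490.5, 16.1, 48.3]
force: [-2.7, -3.9, 4.0]
tool_pos: [490.4, 16.1, 48.2]
force: [-4.3, -8.6, 8.0]
t 8.1 pos [490.4  16.1  48.2] jig [-44.3 -27.9  48.2] yawx 2.768 z [-0.003 -0.006 -1.   ] F [-4.3 -8.6  8. ] w -0.2 q [ 0.49  0.6  -0.78  2.1   0.66  0.71  0.46]
```

```bash
python3 -m inch '[{"slide":[0.0,0.001,0],"twist":[0,0,0],"jaw":0.0},{"slide":[0.0,0,0],"twist":[0,0,0],"jaw":0.0},{"slide":[0,0,0],"twist":[0,0,0],"jaw":0.0},{"slide":[0,-0.01,0],"twist":[0,0,0],"jaw":0.0},{"slide":[0,-0.015,0],"twist":[0,0,0],"jaw":0.0},{"slide":[0,0,-0.03],"twist":[0,0,0],"jaw":0.0},{"slide":[0,0.01,-0.04],"twist":[0,0,0],"jaw":0.03},{"slide":[0,0.03,-0.03],"twist":[0,0,0],"jaw":0.045},{"slide":[-0.02,0.03,-0.01],"twist":[0,0,0],"jaw":0.045},{"slide":[-0.03,0.03,0],"twist":[0,0,0],"jaw":0.045},{"slide":[-0.03,0,0],"twist":[0,0,0],"jaw":0.045},{"slide":[0,0,0],"twist":[0,0,0],"jaw":0.045}]'
python3 - <<'E'
from h import *
st()
d=arm.get_image("wrist");cv2.imwrite("pics/w5.png",d["image"][:,:,::-1])
E
```

```text
time_s: 9.3
tool_pos: [597.8, 60.4, 158.3]
ee_rot: [0.584, 3.083, 0.005]
force: [-1.2, -0.4, -0.9]
gripper_width: 44.7
t 9.3 pos [597.8  60.4 158.3] jig [ 39.7  52.4 158.3] yawx 2.767 z [ 0.004  0.002 -1.   ] F [-1.2 -0.4 -0.9] w 44.7 q [ 0.45  0.6  -0.87  1.78  0.53  1.01  0.57]
```

View pics/w5.png

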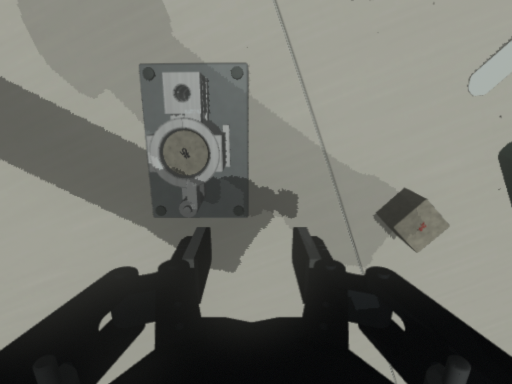

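Run:
```python
from h import *
d=arm.get_image("wrist")
crop(d,130,55,130,170,4,"pics/w6.png")
for n,uv,z in [("mouth",(182,93),56),("spec",(185,153),58),("hinge",(187,209),60),("c1",(139,64),8),("c2",(248,64),8),("c3",(249,217),8),("c4",(153,217),8)]:
    p=plane(d,uv,z);print(n,p.round(1),wj(p).round(1))
```

```text
mouth [498.9  43.4  56. ] [-46.3   0.6  56. ]
spec [541.4  26.8  58. ] [-0.6  0.6 58. ]
hinge [584.5   9.   60. ] [45.9 -0.4 60. ]
c1 [454.4   8.    8. ] [-74.9 -48.5   8. ]
c2 [491.3 100.    8. ] [-74.   50.5   8. ]
c3 [628.7  46.8   8. ] [73.4 51.   8. ]
c4 [592.3 -46.7   8. ] [ 73.5 -49.4   8. ]
```

View pics/w6.png

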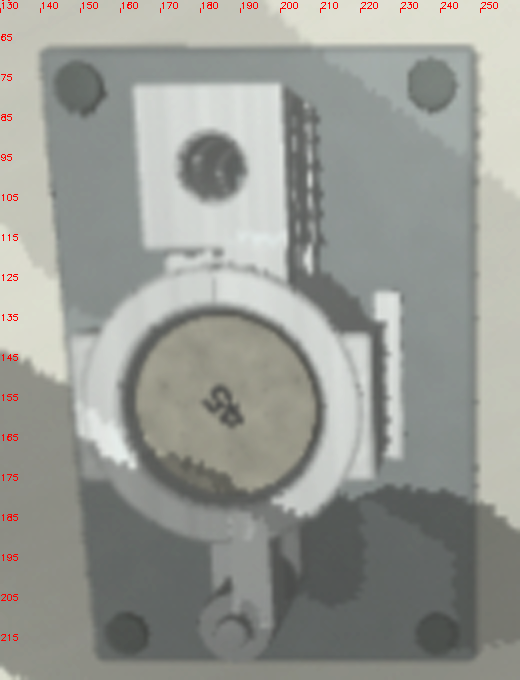

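```bash
sed -i 's/JC=np.array(.*/JC=np.array([541.6,26.4,0]);JY=-0.372/' h.py
python3 - <<'E'
from h import *
go((440,217,190))
E
```

```text
t 9.4 pos [593.8  61.3 157.9] jig [ 36.   51.5 157.9] yawx 2.769 z [-0.     0.002 -1.   ] F [ 1.2 -0.3 -0.6] w 44.8 q [ 0.45  0.6  -0.87  1.79  0.53  1.01  0.57]
slide tool mm [200.   89.2 -31.9]
```

```bash
python3 -m inch '[{"slide":[0.02,0.009,-0.012],"twist":[0,0,0],"jaw":0.045},{"slide":[0.036,0.016,-0.01],"twist":[0,0,0],"jaw":0.045},{"slide":[0.036,0.016,-0.01],"twist":[0,0,0],"jaw":0.045},{"slide":[0.036,0.016,0],"twist":[0,0,0],"jaw":0.045},{"slide":[0.036,0.016,0],"twist":[0,0,0],"jaw":0.045},{"slide":[0.025,0.011,0],"twist":[0,0,0],"jaw":0.045},{"slide":[0.011,0.005,0],"twist":[0,0,0],"jaw":0.045},{"slide":[0,0,0],"twist":[0,0,0],"jaw":0.045},{"slide":[0,0,0],"twist":[0,0,0],"jaw":0.045},{"slide":[0,0,0],"twist":[0,0,0],"jaw":0.045}]'
python3 - <<'E'
from h import *
st()
d=arm.get_image("wrist");cv2.imwrite("pics/w7.png",d["image"][:,:,::-1])
E
```

```text
time_s: 10.4
tool_pos: [441.0, 215.1, 190.1]
ee_rot: [0.585, 3.087, -0.001]
force: [0.2, 0.7, 0.7]
gripper_width: 45.2
t 10.4 pos [441.  215.1 190.1] jig [-162.3  139.2  190.1] yawx 2.767 z [ 0. -0. -1.] F [0.2 0.7 0.7] w 45.2 q [ 0.26  0.41 -0.99  1.99  0.41  0.96  0.26]
```

View pics/w7.png

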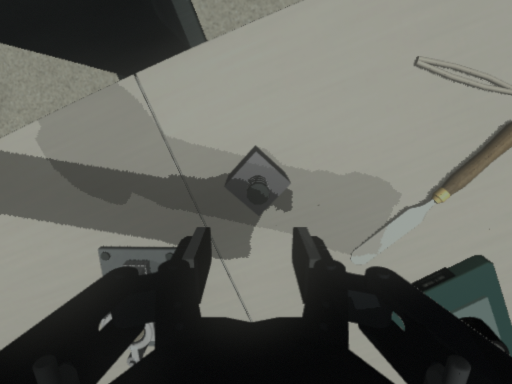

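Run:
```python
from h import *
d=arm.get_image("wrist")
crop(d,210,130,100,100,7,"pics/w8.png")
```

```text
(no output)
```

View pics/w8.png

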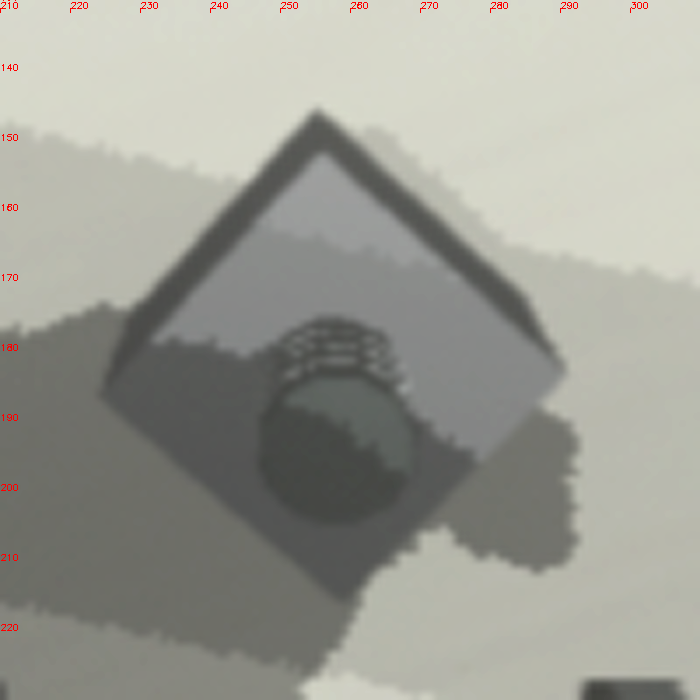

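Run:
```python
from h import *
d=arm.get_image("wrist")
p=plane(d,(257.6,193.4),82);print("knob",p)
f=lambda x,y:(210+x/7-.5,130+y/7-.5)
B=[plane(d,f(*q),50) for q in [(322,152),(565,370),(343,602),(103,393)]];print([b.round(1) for b in B],np.mean(B,0))
go((p[0],p[1],70))
```

```text
knob [441.41552804 222.08201035  82.        ]
[array([411.3, 232.3,  50. ]), array([451.6, 252.6,  50. ]), array([472.3, 211.8,  50. ]), array([431.3, 192. ,  50. ])] [441.64106123 222.18031418  50.        ]
t 10.55 pos [440.6 215.6 190.1] jig [-162.9  139.5  190.1] yawx 2.768 z [-0.  0. -1.] F [-0.7  1.2  0.5] w 45.0 q [ 0.26  0.41 -0.99  1.99  0.41  0.96  0.26]
slide tool mm [  1.6   6.4 120.1]
```

```bash
python3 -m inch '[{"slide":[0.0015,0.0065,0.01],"twist":[0,0,0],"jaw":0.045},{"slide":[0,0,0.025],"twist":[0,0,0],"jaw":0.045},{"slide":[0,0,0.025],"twist":[0,0,0],"jaw":0.045},{"slide":[0,0,0.015],"twist":[0,0,0],"jaw":0.045},{"slide":[0,0,0],"twist":[0,0,0],"jaw":0.045},{"slide":[0,0,0],"twist":[0,0,0],"jaw":0.045}]'
python3 - <<'E'
from h import *
go((441.5,222.1,77))
d=arm.get_image("wrist");crop(d,160,120,190,150,4,"pics/w9.png")
E
```

```text
time_s: 11.15
tool_pos: [440.8, 223.6, 115.4]
ee_rot: [-0.58, -3.087, -0.001]
force: [0.4, 0.9, -0.9]
gripper_width: 44.8
t 11.15 pos [440.8 223.6 115.4] jig [-165.5  147.1  115.4] yawx 2.77 z [-0.     0.001 -1.   ] F [ 0.4  0.9 -0.9] w 44.8 q [ 0.15  0.51 -0.89  2.05  0.55  0.83  0.13]
slide tool mm [-1.2 -1.2 38.4]
```

View pics/w9.png

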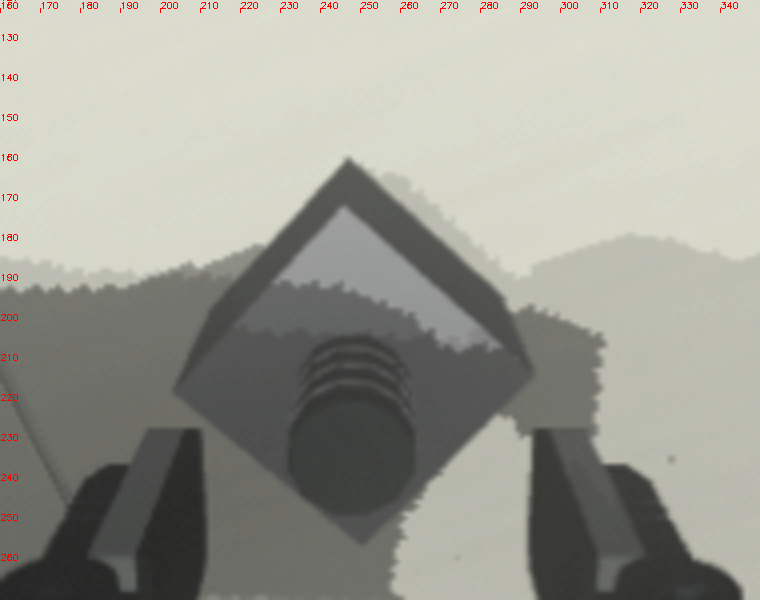

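Run:
```python
from h import *
d=arm.get_image("wrist")
p=plane(d,(160+352/4-.5,120+451/4-.5),82);print("knob",p)
go((p[0],p[1],77))
```

```text
knob [441.58759107 222.5085122   82.        ]
t 11.25 pos [441.4 223.7 116.2] jig [-165.1  147.4  116.2] yawx 2.77 z [ 0.002  0.001 -1.   ] F [-0.1  0.4  0.4] w 44.9 q [ 0.15  0.51 -0.9   2.05  0.55  0.83  0.13]
slide tool mm [-0.6 -1.1 39.2]
```

```bash
python3 -m inch '[{"slide":[-0.001,-0.001,0.012],"twist":[0,0,0],"jaw":0.045},{"slide":[0,0,0.018],"twist":[0,0,0],"jaw":0.04},{"slide":[0,0,0.009],"twist":[0,0,0],"jaw":0.035},{"slide":[0,0,0],"twist":[0,0,0],"jaw":0.03},{"slide":[0,0,0],"twist":[0,0,0],"jaw":0.024},{"slide":[0,0,0],"twist":[0,0,0],"jaw":0.018},{"slide":[0,0,0],"twist":[0,0,0],"jaw":0.01},{"slide":[0,0,0],"twist":[0,0,0],"jaw":0.01},{"slide":[0,0,0],"twist":[0,0,0],"jaw":0.01}]' 50
python3 - <<'E'
from h import *
st()
d=arm.get_image("wrist");crop(d,160,120,190,150,4,"pics/w10.png")
E
```

```text
time_s: 12.15
tool_pos: [441.6, 222.0, 76.8]
ee_rot: [0.58, 3.087, 0.001]
force: [-0.7, -0.7, 4.0]
gripper_width: 18.5
t 12.15 pos [441.6 222.   76.8] jig [-164.3  145.8   76.8] yawx 2.77 z [ 0.001  0.    -1.   ] F [-0.7 -0.7  4. ] w 18.5 q [ 0.1   0.57 -0.84  2.08  0.62  0.76  0.07]
```

View pics/w10.png

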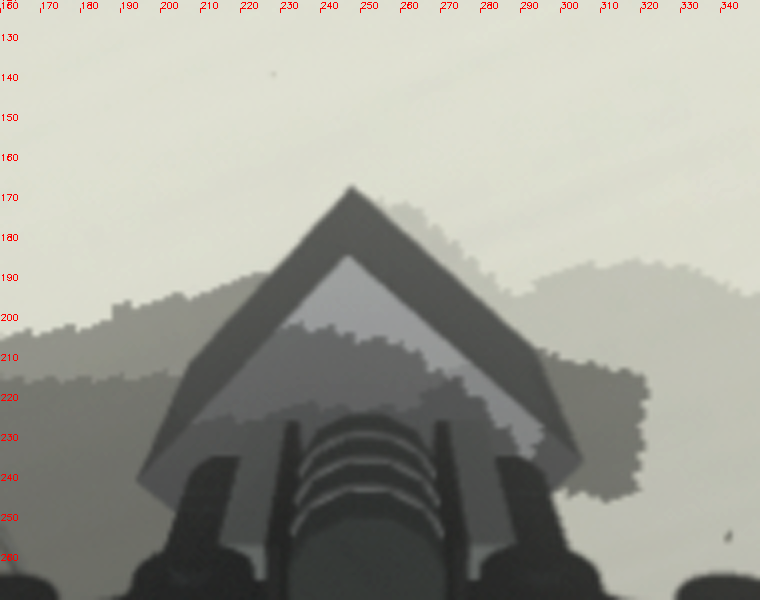

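```bash
python3 -m inch '[{"slide":[0,0,-0.01],"twist":[0,0,0],"jaw":0.01},{"slide":[0,0,-0.02],"twist":[0,0,0],"jaw":0.01},{"slide":[0,0,-0.025],"twist":[0,0,0],"jaw":0.01},{"slide":[0,0,-0.025],"twist":[0,0,0],"jaw":0.01},{"slide":[0,0,-0.01],"twist":[0,0,0],"jaw":0.01},{"slide":[0,0,0],"twist":[0,0,0],"jaw":0.01},{"slide":[0,0,0],"twist":[0,0,0],"jaw":0.01}]'
python3 - <<'E'
from h import *
s,Rt=st();print(s["force"],s["wrist_torque"])
print("mouth",jw((-46,0,56)));go(jw((-46,0,150)))
d=arm.get_image("side");crop(d,140,105,140,110,5,"pics/s4.png")
E
```

```text
time_s: 12.9
tool_pos: [441.0, 221.1, 165.6]
ee_rot: [-0.581, -3.087, 0.002]
force: [-0.4, 0.4, -0.8]
gripper_width: 18.5
t 12.9 pos [441.  221.1 165.6] jig [-164.5  144.8  165.6] yawx 2.769 z [-0.001 -0.001 -1.   ] F [-0.4  0.4 -0.8] w 18.5 q [ 0.22  0.44 -0.96  2.01  0.46  0.92  0.21]
[-0.447748    0.37040532 -0.8280759 ] [-0.00645993  0.01239588 -0.0124341 ]
mouth [498.74629647  43.12005066  56.        ]
t 12.9 pos [441.  221.1 165.6] jig [-164.5  144.8  165.6] yawx 2.769 z [-0.001 -0.001 -1.   ] F [-0.4  0.4 -0.8] w 18.5 q [ 0.22  0.44 -0.96  2.01  0.46  0.92  0.21]
slide tool mm [-118.6 -144.8   15.7]
```

View pics/s4.png

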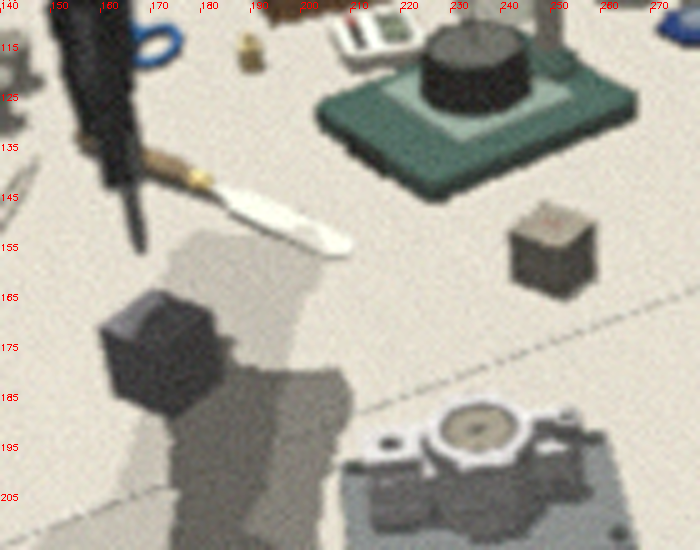

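```bash
python3 -m inch '[{"slide":[-0.009,-0.011,0],"twist":[0,0,0],"jaw":0.01},{"slide":[-0.018,-0.022,0],"twist":[0,0,0],"jaw":0.01},{"slide":[-0.018,-0.022,0],"twist":[0,0,0],"jaw":0.01},{"slide":[-0.018,-0.022,0.005],"twist":[0,0,0],"jaw":0.01},{"slide":[-0.018,-0.022,0.005],"twist":[0,0,0],"jaw":0.01},{"slide":[-0.018,-0.022,0.005],"twist":[0,0,0],"jaw":0.01},{"slide":[-0.014,-0.016,0.001],"twist":[0,0,0],"jaw":0.01},{"slide":[-0.006,-0.008,0],"twist":[0,0,0],"jaw":0.01},{"slide":[0,0,0],"twist":[0,0,0],"jaw":0.01},{"slide":[0,0,0],"twist":[0,0,0],"jaw":0.01},{"slide":[0,0,0],"twist":[0,0,0],"jaw":0.01}]'
python3 - <<'E'
from h import *
go(jw((-46,0,135)))
d=arm.get_image("wrist");crop(d,160,100,190,150,4,"pics/w11.png")
d=arm.get_image("side");crop(d,180,135,100,80,7,"pics/s5.png")
E
```

```text
time_s: 14.05
tool_pos: [499.0, 45.0, 150.4]
ee_rot: [-0.577, -3.088, -0.001]
force: [1.0, 1.1, -0.0]
gripper_width: 18.1
t 14.05 pos [499.   45.  150.4] jig [-46.4   1.9 150.4] yawx 2.772 z [ 0.     0.001 -1.   ] F [ 1.   1.1 -0. ] w 18.1 q [ 0.56  0.47 -0.93  2.01  0.48  0.9   0.57]
slide tool mm [-0.4 -1.9 15.4]
```

View pics/w11.png

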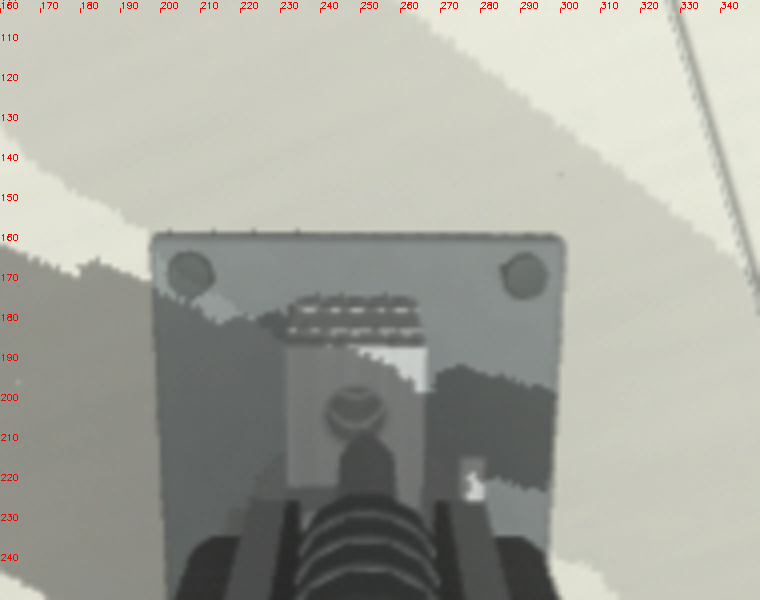

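View pics/s5.png

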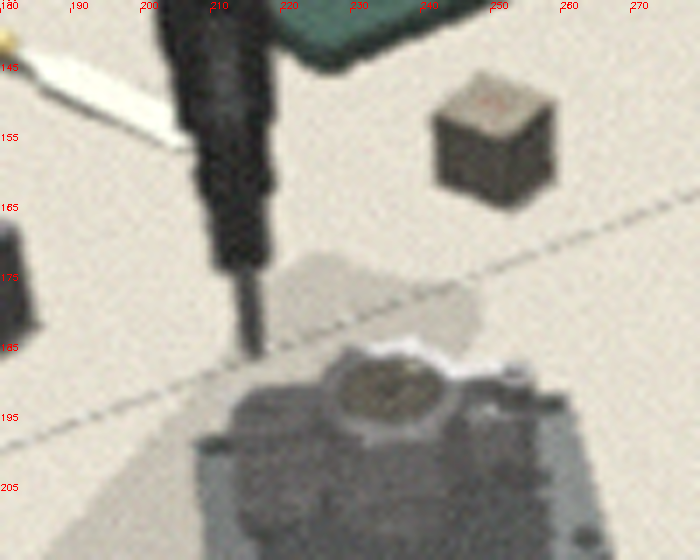

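Run:
```python
from h import *
d=arm.get_image("wrist");s,Rt=st()
h=plane(d,(160+356/4-.5,100+411/4-.5),56);print("hole",h,wj(h))
for z in (72,62,40): 
    for x in (-2.2,0,2.2):
        print(z,x,(proj(d,s["tool_pos"]+Rt@np.array([x,0,z]))).round(1))
c=[plane(d,(160+x/4-.5,100+y/4-.5),8) for x,y in [(150,235),(565,236)]]
print([wj(x).round(1) for x in c])
go((h[0],h[1],135))
```

```text
t 14.2 pos [499.3  44.4 150.5] jig [-46.    1.4 150.5] yawx 2.772 z [ 0.  0. -1.] F [-0.7 -0.4 -1.8] w 18.8 q [ 0.56  0.47 -0.93  2.01  0.48  0.9   0.57]
hole [500.41572028  43.04550737  56.        ] [-44.41766607   0.5373564   56.        ]
72 -2.2 [249.4 212.7]
72 0 [249.4 209.9]
72 2.2 [249.4 207. ]
62 -2.2 [249.3 217.7]
62 0 [249.3 214.7]
62 2.2 [249.3 211.8]
40 -2.2 [249.  230.5]
40 0 [249.  227.3]
40 2.2 [249. 224.]
[array([-72.5, -49.1,   8. ]), array([-72.6,  49.9,   8. ])]
t 14.2 pos [499.3  44.4 150.5] jig [-46.    1.4 150.5] yawx 2.772 z [ 0.  0. -1.] F [-0.7 -0.4 -1.8] w 18.8 q [ 0.56  0.47 -0.93  2.01  0.48  0.9   0.57]
slide tool mm [-1.6 -0.9 15.5]
```

```bash
python3 -m inch '[{"slide":[-0.001,-0.0022,0.005],"twist":[0,0,0],"jaw":0.01},{"slide":[0,0,0.006],"twist":[0,0,0],"jaw":0.01},{"slide":[0,0,0.003],"twist":[0,0,0],"jaw":0.01},{"slide":[0,0,0],"twist":[0,0,0],"jaw":0.01},{"slide":[0,0,0],"twist":[0,0,0],"jaw":0.01}]'
python3 - <<'E'
from h import *
st()
d=arm.get_image("wrist");crop(d,215,170,75,60,10,"pics/w12.png")
d=arm.get_image("side");crop(d,190,155,70,50,10,"pics/s6.png")
E
```

```text
time_s: 14.7
tool_pos: [499.6, 41.1, 136.2]
ee_rot: [-0.58, -3.087, -0.0]
force: [-0.1, 0.9, -1.3]
gripper_width: 18.7
t 14.7 pos [499.6  41.1 136.2] jig [-44.5  -1.6 136.2] yawx 2.77 z [-0.  0. -1.] F [-0.1  0.9 -1.3] w 18.7 q [ 0.55  0.49 -0.91  2.02  0.51  0.87  0.56]
```

View pics/w12.png

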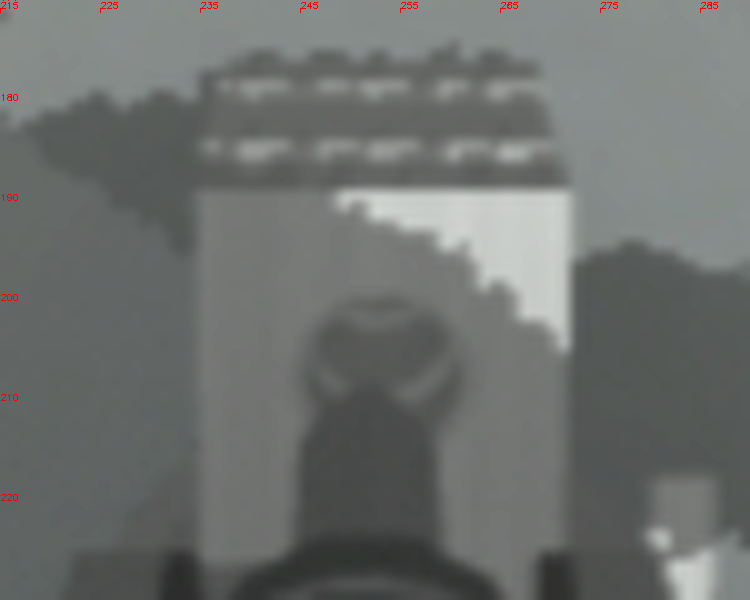

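View pics/s6.png

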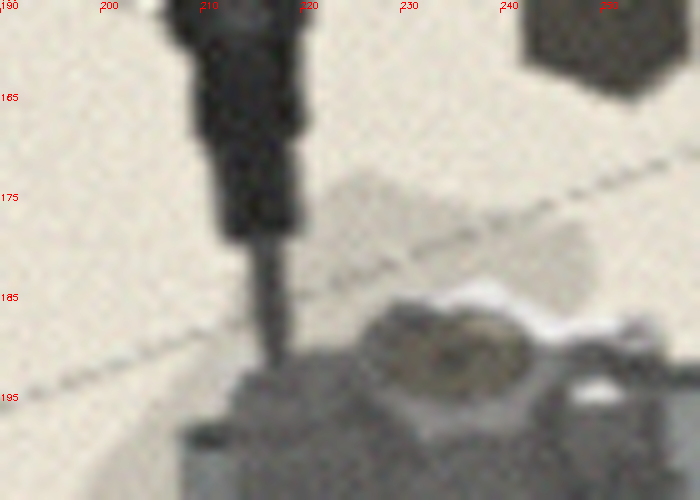

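Run:
```python
from h import *
d=arm.get_image("wrist");s,Rt=st()
for z in (72,s["tool_pos"][2]-56): 
    for x in (-1,0,1,2.2): print(round(z,1),x,proj(d,s["tool_pos"]+Rt@np.array([x,0,z])).round(1))
h=plane(d,(215+38.4-.5,170+39.2-.5),56);print(wj(h))
```

```text
t 14.85 pos [499.8  41.1 136.5] jig [-44.3  -1.5 136.5] yawx 2.77 z [ 0.  0. -1.] F [ 0.3 -0.9 -1.4] w 18.4 q [ 0.55  0.49 -0.91  2.02  0.51  0.87  0.56]
72 -1 [249.7 211. ]
72 0 [249.7 209.7]
72 1 [249.7 208.4]
72 2.2 [249.7 206.9]
80.5 -1 [249.8 207.2]
80.5 0 [249.8 205.9]
80.5 1 [249.7 204.7]
80.5 2.2 [249.7 203.2]
[-42.04894381   0.90239833  56.        ]
```

Run:
```python
from h import *
d=arm.get_image("side");s,Rt=st()
P=s["tool_pos"]
a=proj(d,P+[0,0,-72]);b=proj(d,[P[0],P[1],56]);print("tip",a,"at56",b)
for n,v in (("jx",(1,0,0)),("jy",(0,1,0))):
    print(n,proj(d,np.array([P[0],P[1],56])+jw(v)-JC)-b)
im=cv2.resize(d["image"][165:205,195:245,::-1],None,fx=14,fy=14,interpolation=cv2.INTER_CUBIC)
im=cv2.convertScaleAbs(im,alpha=2.5,beta=-30);cv2.imwrite("pics/s7.png",im)
```

```text
t 14.9 pos [499.8  41.1 136.5] jig [-44.3  -1.6 136.5] yawx 2.77 z [ 0. -0. -1.] F [-0.   0.2 -1.4] w 18.2 q [ 0.55  0.49 -0.91  2.02  0.51  0.87  0.56]
tip [217.11474986 189.84773784] at56 [217.3954492  192.40395931]
jx [ 0.38877876 -0.04789579]
jy [-0.03540625 -0.24126031]
```

View pics/s7.png

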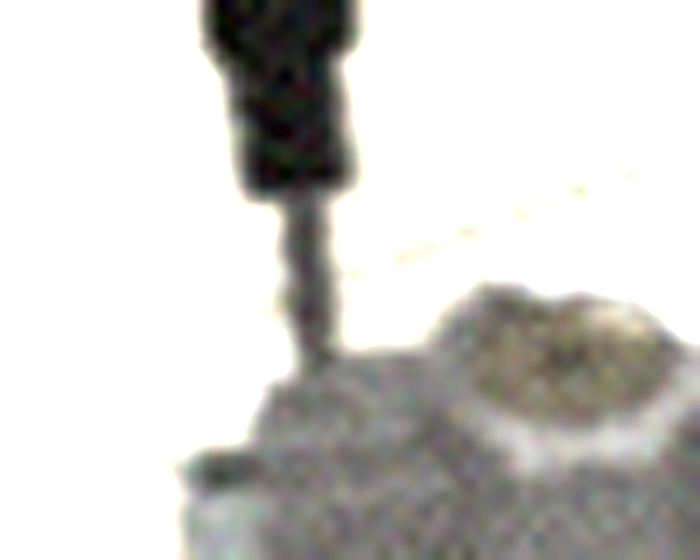

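```bash
python3 -m inch '[{"slide":[-0.0009,0.0011,0.002],"twist":[0,0,0],"jaw":0.01},{"slide":[0,0,0.003],"twist":[0,0,0],"jaw":0.01},{"slide":[0,0,0.003],"twist":[0,0,0],"jaw":0.01},{"slide":[0,0,0.003],"twist":[0,0,0],"jaw":0.01},{"slide":[0,0,0.002],"twist":[0,0,0],"jaw":0.01},{"slide":[0,0,0],"twist":[0,0,0],"jaw":0.01},{"slide":[0,0,0],"twist":[0,0,0],"jaw":0.01}]'
python3 - <<'E'
from h import *
st()
d=arm.get_image("wrist");crop(d,215,170,75,60,10,"pics/w13.png")
E
```

```text
time_s: 15.6
tool_pos: [500.9, 41.7, 123.3]
ee_rot: [0.581, 3.087, 0.0]
force: [-0.1, 0.4, -0.2]
gripper_width: 18.5
t 15.6 pos [500.9  41.7 123.3] jig [-43.5  -0.5 123.3] yawx 2.77 z [ 0. -0. -1.] F [-0.1  0.4 -0.2] w 18.5 q [ 0.53  0.51 -0.89  2.03  0.53  0.85  0.54]
```

View pics/w13.png

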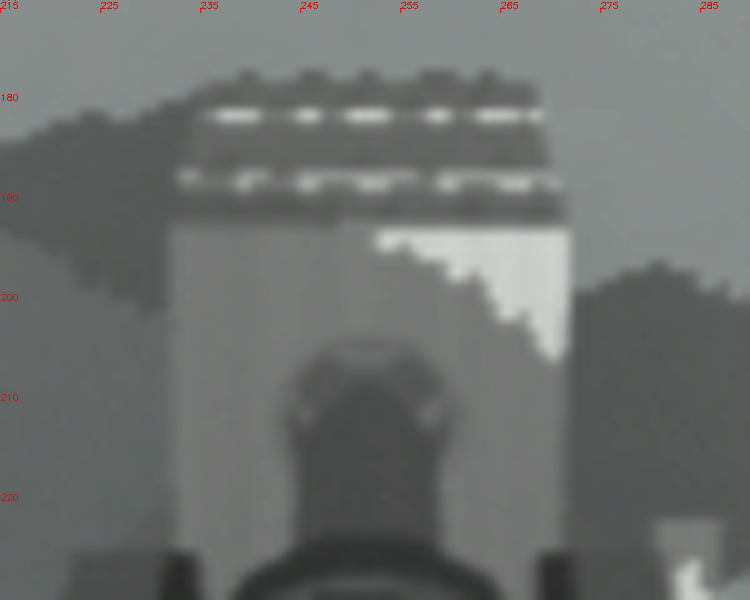

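```bash
for i in 1 2; do python3 -m inch '[{"slide":[0,0,0.002],"twist":[0,0,0],"jaw":0.01},{"slide":[0,0,0.002],"twist":[0,0,0],"jaw":0.01},{"slide":[0,0,0.002],"twist":[0,0,0],"jaw":0.01},{"slide":[0,0,0],"twist":[0,0,0],"jaw":0.01},{"slide":[0,0,0],"twist":[0,0,0],"jaw":0.01}]' | grep -E "pos|force|width";python3 -c "
from h import *
s,_=st();print(s['wrist_torque'])"; done
```

```text
tool_pos: [500.8, 41.7, 117.2]
force: [-0.3, -0.3, -1.0]
gripper_width: 18.0
t 16.15 pos [500.8  41.7 117.2] jig [-43.6  -0.5 117.2] yawx 2.77 z [-0.  0. -1.] F [-0.3 -0.3 -1. ] w 18.0 q [ 0.52  0.52 -0.88  2.03  0.54  0.84  0.53]
[ 0.01620676 -0.0111476  -0.01061425]
tool_pos: [500.8, 41.8, 111.2]
force: [0.6, -1.1, -1.1]
gripper_width: 18.3
t 16.65 pos [500.8  41.8 111.2] jig [-43.6  -0.5 111.2] yawx 2.77 z [-0. -0. -1.] F [ 0.6 -1.1 -1.1] w 18.3 q [ 0.52  0.53 -0.87  2.04  0.55  0.83  0.52]
[0.00988992 0.02866886 0.06490621]
```

```bash
for i in 1 2; do python3 -m inch '[{"slide":[0,0,0.003],"twist":[0,0,0],"jaw":0.01},{"slide":[0,0,0.003],"twist":[0,0,0],"jaw":0.01},{"slide":[0,0,0.003],"twist":[0,0,0],"jaw":0.01},{"slide":[0,0,0],"twist":[0,0,0],"jaw":0.01}]' | grep -E "pos|force|width";python3 -c "
from h import *
s,_=st();print(s['wrist_torque'])"; done
```

```text
tool_pos: [500.5, 41.6, 101.8]
force: [-0.1, -0.4, -1.8]
gripper_width: 18.5
t 17.05 pos [500.5  41.6 101.8] jig [-43.8  -0.8 101.8] yawx 2.77 z [-0.001 -0.    -1.   ] F [-0.1 -0.4 -1.8] w 18.5 q [ 0.51  0.54 -0.86  2.04  0.57  0.81  0.51]
[-0.02436173  0.02130764 -0.00852873]
tool_pos: [500.6, 41.6, 92.8]
force: [0.0, -0.8, -0.4]
gripper_width: 18.8
t 17.45 pos [500.6  41.6  92.8] jig [-43.8  -0.7  92.8] yawx 2.77 z [-0.001 -0.    -1.   ] F [ 0.  -0.8 -0.4] w 18.8 q [ 0.49  0.55 -0.85  2.05  0.58  0.8   0.49]
[0.00962275 0.00589427 0.0076155 ]
```

```bash
python3 -m inch '[{"slide":[0,0,0.003],"twist":[0,0,0],"jaw":0.01},{"slide":[0,0,0.003],"twist":[0,0,0],"jaw":0.01},{"slide":[0,0,0.002],"twist":[0,0,0],"jaw":0.01},{"slide":[0,0,0],"twist":[0,0,0],"jaw":0.01}]' | grep -E "pos|force|width"
for i in 1 2 3; do python3 -m inch '[{"slide":[0,0,0.001],"twist":[0,0,0],"jaw":0.01},{"slide":[0,0,0],"twist":[0,0,0],"jaw":0.01}]' | grep -E "pos|force|width";done; python3 -c "
from h import *
st()"
```

```text
tool_pos: [500.7, 41.7, 85.0]
force: [-0.5, 1.1, -0.2]
gripper_width: 18.1
tool_pos: [500.9, 41.7, 84.3]
force: [0.0, 0.2, 0.5]
gripper_width: 18.5
tool_pos: [500.8, 41.7, 83.3]
force: [0.2, 0.5, -0.2]
gripper_width: 18.4
tool_pos: [501.0, 41.8, 82.8]
force: [-1.0, -1.3, 5.4]
gripper_width: 18.5
t 18.45 pos [501.   41.8  82.8] jig [-43.4  -0.5  82.8] yawx 2.77 z [ 0.    -0.001 -1.   ] F [-1.  -1.3  5.4] w 18.5 q [ 0.48  0.57 -0.83  2.06  0.6   0.78  0.48]
```

```bash
python3 -m inch '[{"slide":[0,0,0],"twist":[0,0,0],"jaw":0.01},{"slide":[0,0,0],"twist":[0,0,0],"jaw":0.01},{"slide":[0,0,0],"twist":[0,0,0],"jaw":0.03},{"slide":[0,0,0],"twist":[0,0,0],"jaw":0.045},{"slide":[0,0,0],"twist":[0,0,0],"jaw":0.045},{"slide":[0,0,0],"twist":[0,0,0],"jaw":0.045},{"slide":[0,0,-0.015],"twist":[0,0,0],"jaw":0.045},{"slide":[0,0,-0.025],"twist":[0,0,0],"jaw":0.045},{"slide":[0,0,-0.025],"twist":[0,0,0],"jaw":0.045},{"slide":[0,0,-0.025],"twist":[0,0,0],"jaw":0.07},{"slide":[-0.015,0,-0.025],"twist":[0,0,0],"jaw":0.0854},{"slide":[-0.015,0,0],"twist":[0,0,0],"jaw":0.0854},{"slide":[0,0,0],"twist":[0,0,0],"jaw":0.0854},{"slide":[0,0,0],"twist":[0,0,0],"jaw":0.0854},{"slide":[0,0,0],"twist":[0,0,0],"jaw":0.0854}]'
python3 - <<'E'
from h import *
st()
d=arm.get_image("wrist");crop(d,160,90,190,150,4,"pics/w14.png")
d=arm.get_image("side");crop(d,180,145,100,70,7,"pics/s8.png")
E
```

```text
time_s: 19.95
tool_pos: [527.5, 31.1, 196.2]
ee_rot: [-0.579, -3.085, 0.001]
force: [0.6, 0.0, 0.4]
gripper_width: 85.6
t 19.95 pos [527.5  31.1 196.2] jig [-14.9  -0.8 196.2] yawx 2.771 z [-0.003 -0.    -1.   ] F [0.6 0.  0.4] w 85.6 q [ 0.6   0.46 -0.95  1.9   0.44  1.01  0.65]
```

View pics/w14.png

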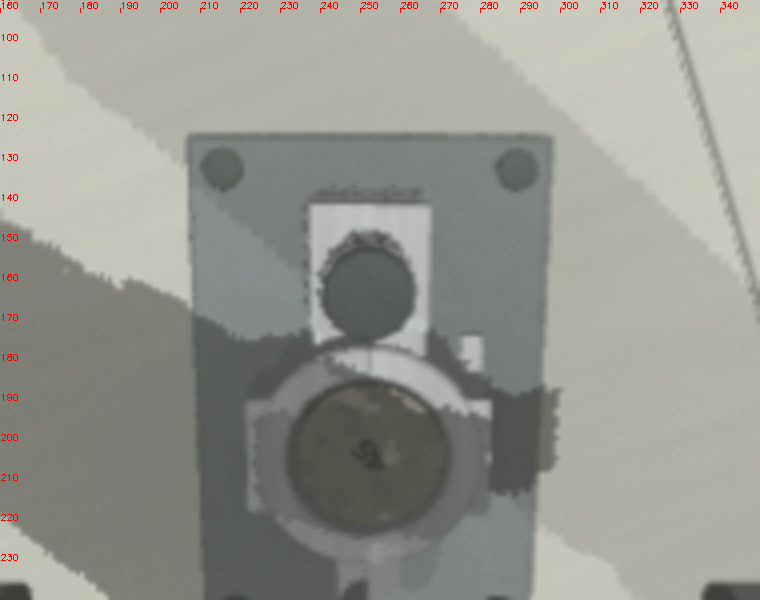

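View pics/s8.png

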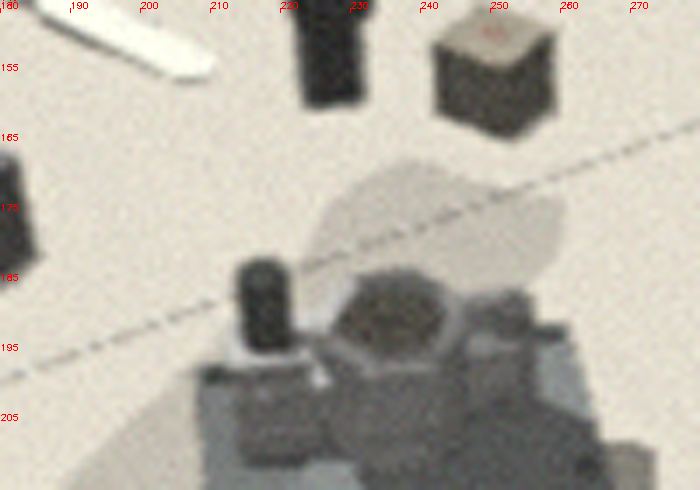

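```bash
python3 -m inch '[{"slide":[-0.008,0,0.02],"twist":[0,0,0],"jaw":0.0854},{"slide":[-0.009,0,0.03],"twist":[0,0,0],"jaw":0.0854},{"slide":[0,0,0.03],"twist":[0,0,0],"jaw":0.0854},{"slide":[0,0,0.024],"twist":[0,0,0],"jaw":0.0854},{"slide":[0,0,0],"twist":[0,0,0],"jaw":0.0854},{"slide":[0,0,0],"twist":[0,0,0],"jaw":0.0854},{"slide":[0,0,0],"twist":[0,0,0],"jaw":0.0854}]'
python3 - <<'E'
from h import *
st()
d=arm.get_image("wrist");cv2.imwrite("pics/w15.png",d["image"][:,:,::-1])
E
```

```text
time_s: 20.75
tool_pos: [545.5, 25.1, 94.7]
ee_rot: [0.58, 3.085, 0.001]
force: [0.7, -0.1, -0.1]
gripper_width: 85.3
t 20.75 pos [545.5  25.1  94.7] jig [ 4.1  0.2 94.7] yawx 2.77 z [ 0.002  0.    -1.   ] F [ 0.7 -0.1 -0.1] w 85.3 q [ 0.5   0.6  -0.83  1.95  0.6   0.85  0.54]
```

View pics/w15.png

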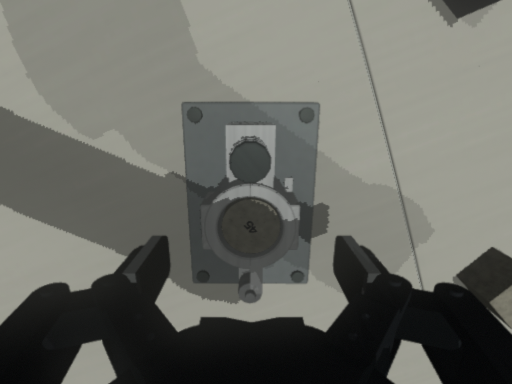

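```bash
python3 -m inch '[{"slide":[0,-0.0005,0.015],"twist":[0,0,0],"jaw":0.0854},{"slide":[0,0,0.018],"twist":[0,0,0],"jaw":0.0854},{"slide":[0,0,0.01],"twist":[0,0,0],"jaw":0.0854},{"slide":[0,0,0],"twist":[0,0,0],"jaw":0.0854},{"slide":[0,0,0],"twist":[0,0,0],"jaw":0.0854}]'
python3 - <<'E'
from h import *
st()
d=arm.get_image("wrist");cv2.imwrite("pics/w16.png",d["image"][:,:,::-1])
d=arm.get_image("side");crop(d,180,125,120,95,6,"pics/s9.png")
E
```

```text
time_s: 21.3
tool_pos: [544.2, 24.4, 49.8]
ee_rot: [-0.58, -3.087, -0.0]
force: [0.3, 0.7, 0.2]
gripper_width: 85.3
t 21.3 pos [544.2  24.4  49.8] jig [ 3.2 -0.9 49.8] yawx 2.77 z [-0.001  0.    -1.   ] F [0.3 0.7 0.2] w 85.3 q [ 0.46  0.66 -0.78  1.98  0.66  0.77  0.49]
```

View pics/w16.png

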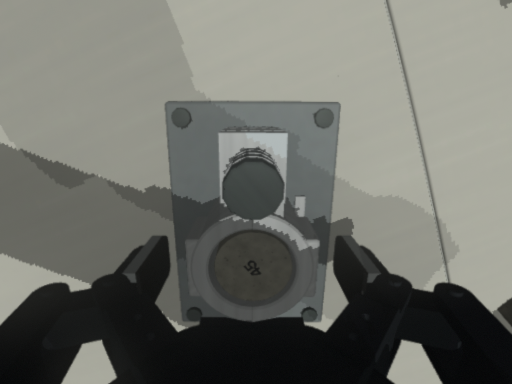

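View pics/s9.png

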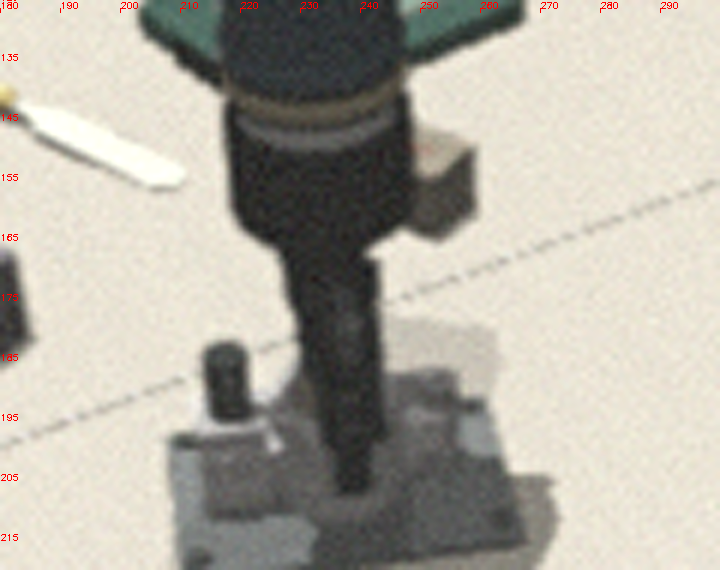

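```bash
python3 -m inch '[{"slide":[0,0.0005,0],"twist":[0,0,0],"jaw":0.078},{"slide":[0,0,0],"twist":[0,0,0],"jaw":0.07},{"slide":[0,0,0],"twist":[0,0,0],"jaw":0.064},{"slide":[0,0,0],"twist":[0,0,0],"jaw":0.06},{"slide":[0,0,0],"twist":[0,0,0],"jaw":0.05},{"slide":[0,0,0],"twist":[0,0,0],"jaw":0.04},{"slide":[0,0,0],"twist":[0,0,0],"jaw":0.04},{"slide":[0,0,0],"twist":[0,0,0],"jaw":0.04},{"slide":[0,0,0],"twist":[0,0,0],"jaw":0.04}]' 40
python3 - <<'E'
from h import *
s,_=st();print(s["wrist_torque"])
d=arm.get_image("wrist");cv2.imwrite("pics/w17.png",d["image"][:,:,::-1])
d=arm.get_image("side");crop(d,180,125,120,95,6,"pics/s10.png")
E
```

```text
time_s: 22.3
tool_pos: [544.8, 24.7, 50.8]
ee_rot: [0.582, 3.087, -0.0]
force: [-0.9, 0.1, 5.2]
gripper_width: 59.0
t 22.3 pos [544.8  24.7  50.8] jig [ 3.6 -0.5 50.8] yawx 2.769 z [ 0. -0. -1.] F [-0.9  0.1  5.2] w 59.0 q [ 0.46  0.66 -0.78  1.98  0.66  0.78  0.49]
[-0.17506849  0.37866498 -0.31677313]
```

View pics/w17.png

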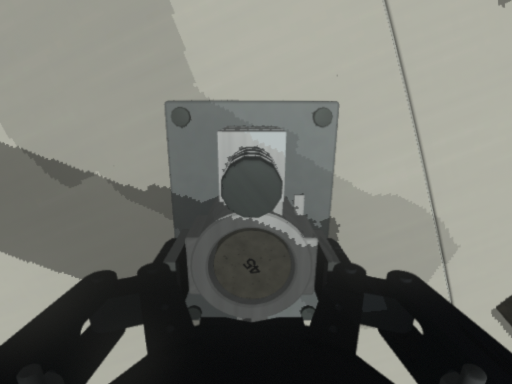

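View pics/s10.png

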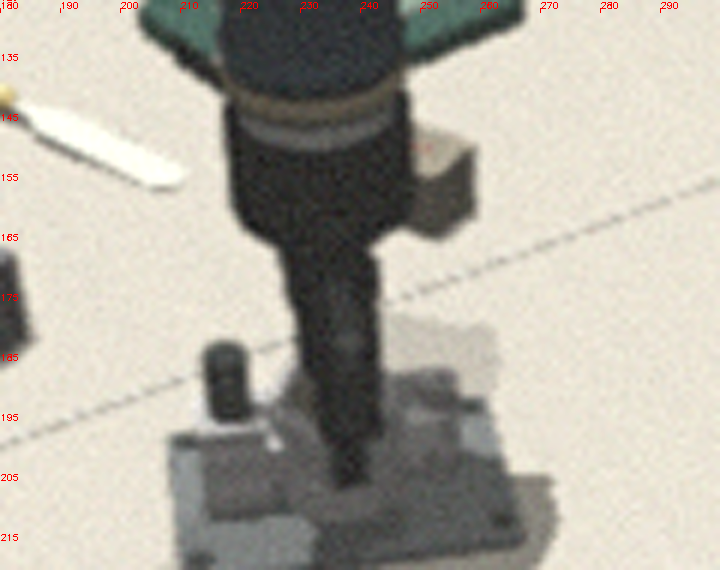

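```bash
python3 -m inch '[{"slide":[0,0,0],"twist":[0,0,0],"jaw":0.04},{"slide":[0,0,0],"twist":[0,0,0],"jaw":0.04},{"slide":[0,0,0],"twist":[0,0,0],"jaw":0.04},{"slide":[0,0,0],"twist":[0,0,0],"jaw":0.04},{"slide":[0,0,0],"twist":[0,0,0],"jaw":0.04}]' 50
python3 - <<'E'
from h import *
s,_=st();print(s["wrist_torque"])
d=arm.get_image("top");cv2.imwrite("pics/t2.png",d["image"][:,:,::-1])
d=arm.get_image("wrist")
crop(d,160,90,190,150,4,"pics/w18.png")
E
```

```text
time_s: 22.9
tool_pos: [544.8, 24.7, 50.9]
ee_rot: [0.582, 3.087, -0.0]
force: [-1.2, 1.5, 5.3]
gripper_width: 59.0
t 22.9 pos [544.8  24.7  50.9] jig [ 3.6 -0.4 50.9] yawx 2.769 z [ 0. -0. -1.] F [-1.2  1.5  5.3] w 59.0 q [ 0.46  0.66 -0.78  1.98  0.66  0.78  0.49]
[-0.18351635  0.36106699 -0.28082453]
```

View pics/t2.png

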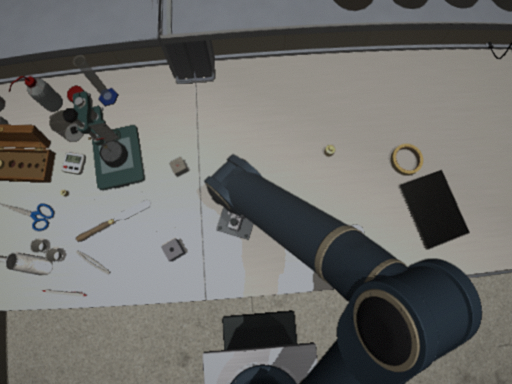

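View pics/w18.png

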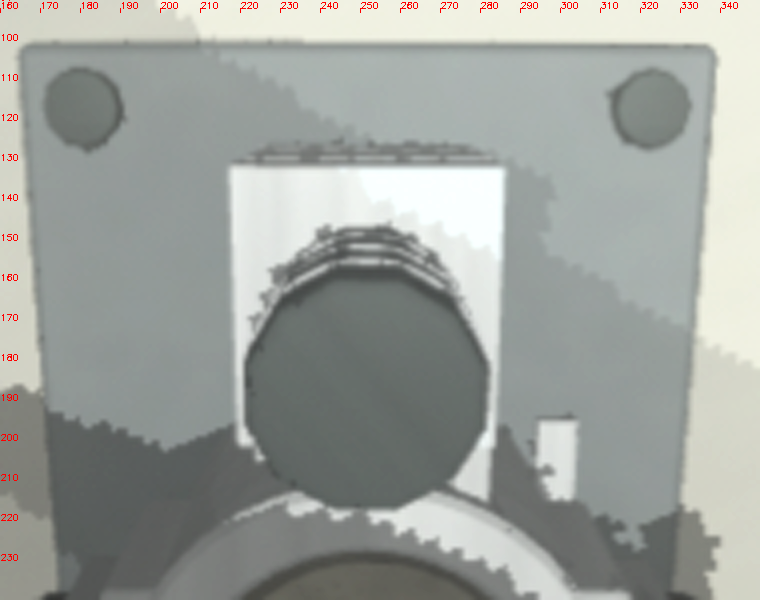

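Run:
```python
from h import *
d=arm.get_image("side");cv2.imwrite("pics/s11.png",d["image"][:,:,::-1])
```

```text
(no output)
```

View pics/s11.png

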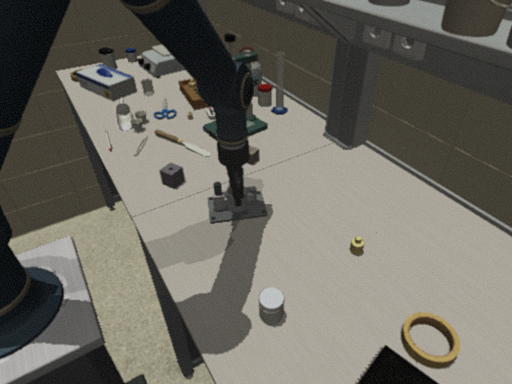

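The jar at (271,300), the weight at (357,244) and the cube at (252,155) all stand where they were. The pin is home at (218,188), and the fingers hold the shut jacket.

```bash
python3 -c "
from plant import arm
print(arm.hand_in())"
```

```text
the job is handed in; nothing more can be done
None
```

The job is done and was handed in at about 23 s of the 67 s allowed. I pushed the swinging half shut with the closed fingers and moved the pin from its block into the lugs. I then let go of the pin and squeezed the jacket across its two outside pads.

- **Jacket shut:** the fingers met the stop at about 10 N. The last wrist pictures show the lugs in line and the jacket closed.
- **Pin home:** the knob met the top lug at about 5 N with the tool at 82.8 mm, against 83 mm expected. The pictures show the knob sitting on the top lug, with the fingers clear of the pin.
- **Squeeze:** the opening stopped at 59.0 mm on the 60 mm jacket with 50 N of grip set. The side push on the wrist was under 2 N and the vertical force about 5 N, which suggests the load is nearly even. I have no separate force reading for each half.
- **Cylinder:** it is upright in the bore in the pictures.
- **Bystanders:** the jar, the weight and the cube are where they started in the side picture. In the top view the arm hides the jar.

The cameras disagreed by 2 to 5 mm. The wrist camera was also about 1.5 mm off sideways, going by where the fingers and pin appeared in its pictures. I lined the pin up with the hole by comparing the two within the same picture, and it went in with almost no side force.

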